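Lock the electrics box's access panel with its quarter-turn fasteners

TASK

The blue access panel of the grey electrics box stands a little open on its springy gasket. With your fingertips in the slots of its two quarter-turn fasteners, press the panel flush and turn each fastener clockwise as far as it goes, so that both lock and hold the panel shut after you let go. Pick nothing up, and leave the loose tools and parts round the box where they lie.

Things in the scene. Friction and masses are not known exactly. Their poses are not given: they have to be found in the camera images.
- electrics_box: fixed grey box, 170 (x) x 230 (y) x 58 mm without panel; origin under its centre; -x = front (towards the robot), +x = hinge side, +y = left. Fastener axes at x -34, y +58 (left) and -58 mm (right) in its frame. With the panel shut its top face is 63, the slots' floors 65, the cheeks' and bezels' tops 77 mm above the bench
- panel (a joint): hinge of the blue panel (170 x 230 x 5 mm, hinged along the box's far (+x) top edge), rad: 0 = shut flush (stop), 0.12 = as far as it opens (front edge 20 mm up; starts here). A springy gasket pushes it open; about 6 N straight down on a fastener keeps it shut. With the fasteners locked it rests at about 0.01 to 0.02
- panel_edge (a point): middle of the front edge of the panel's top face, opposite the hinge. A tall red vice, its screw bar reaching towards the robot, stands to the right of the work (centre about x 0.59, y -0.29 m), a drawer chest behind it to the left (front at x about 0.63): keep 0.3 m high when passing the vice
- cam_left (a joint): left fastener's angle, rad: 0 = open (slot parallel to the panel's front edge), 1.571 = stop, locked (slot points from front edge to hinge); grows CLOCKWISE seen from above; starts at 0 to 0.35. Stiff (0.06 N m), stays as left. From about 1.1 its tongue must pass under a keeper: blocked unless the panel is pressed nearly flush (panel joint under 0.03); then it holds the panel
- cam_left_slot (a point): centre of the slot's floor in the left fastener (box's +y side); x along the slot, z up. Aluminium disc, diameter 75, with a slot 28 wide, 12 deep right across between two cheeks, in a fixed black bezel ring (inner diameter 79, outer 92, level with the cheeks) that closes the slot's ends: turn it from within the slot only, fingertips shut or spread along it, about the disc's axis
- cam_right (a joint): right fastener's angle, rad: 0 = open (slot parallel to the panel's front edge), 1.571 = stop, locked (slot points from front edge to hinge); grows CLOCKWISE seen from above; starts at 0 to 0.35. Stiff (0.06 N m), stays as left. From about 1.1 its tongue must pass under a keeper: blocked unless the panel is pressed nearly flush (panel joint under 0.03); then it holds the panel
- cam_right_slot (a point): centre of the slot's floor in the right fastener (box's -y side); x along the slot, z up. Aluminium disc, diameter 75, with a slot 28 wide, 12 deep right across between two cheeks, in a fixed black bezel ring (inner diameter 79, outer 92, level with the cheeks) that closes the slot's ends: turn it from within the slot only, fingertips shut or spread along it, about the disc's axis
- orange_screwdriver: loose orange screwdriver, 207 x 34 x 28 mm, lying along the left side of the box; origin under its centre; bystander
- vee_block: loose steel vee block, 57 x 56 x 34 mm, to the right of the box; origin under its centre; bystander
- shift_pawl: loose cast shift pawl, 35 x 76 x 18 mm, to the right of the box; origin under its centre; bystander
- bolt_a: loose flange bolt, 40 mm long, 15 mm high, in front of the box; origin under its centre; bystander
- bolt_b: loose flange bolt, 42 mm long, 15 mm high, in front of the box; origin under its centre; bystander

How it is judged:
By the outcome, as a careful person would: the job done as asked, in the order asked, and still so for the second after the job is handed in, with the robot touching nothing.
It also fails if it takes over 58 s, if anything falls off the work surface, if the arm or the gripper's body presses on something with over 40 N, if the wrist force passes 120 N, or if a joint passes its speed limit or range.

ROBOT

A 6-joint arm with a two-finger parallel gripper is mounted at the origin on a cart in front of the work surface, level with it; the furniture and walls round the work are solid. World frame = base frame: x ahead of the robot, y to its left, z up, the work surface at z = 0. Lengths are in mm, angles in rad, forces in N, time in s.
With the tool pointing down it reaches from about 400 to 825 mm from the base axis. Payload 7 kg.
Tool frame: the origin (TCP) lies at the very end of the fingers, on their centre line; the grasp point (between the pads) lies 19 mm behind it; z points along the fingers, y is the line along which they close (so a half turn about z gives the same grasp; the last joint's range is limited). The gripper opens to 88 mm and grips with 3 to 60 N. Pads are 19 mm wide; open, the fingers measure 130 mm over their backs; the gripper's body (78 mm by 193 mm) begins 47 mm behind the grasp point.
Start: joints at [1.392, 0.359, 0.012, 0, -1.224, -0.288], TCP at [303.775, 602.757, 226.561] pointing down, gripper open.
Joint ranges: [-3.07, 3.07], [-1.43, 2.12], [-1.02, 1.25], [-3.03, 1.67], [-3.05, -0], [-3.03, 3.03]. Speed limits (rad/s): [2.39, 2.39, 3.01, 3.14, 3.14, 3.14].

INTERFACE

Orientations are given as a unit quaternion [x, y, z, w].
In Python, from plant import bot gives the robot as it stands. Calls block until the motion is done:
- bot.move_ptp(position, orientation): joint-space move of the TCP to a pose.
- bot.line_to(position, velocity=150, ori=None): straight line of the TCP; ori=None keeps the orientation; velocity is the mean speed in mm/s.
- bot.move_joints(angles): joint-space move.
- bot.move_gripper(opening, force=None): finger opening in mm; force is the grip in N (None keeps the last); returns when the fingers have stopped.
- bot.pause(seconds).
- bot.solve_ik(position, orientation): joint angles nearest the present ones, or None.
- bot.read_state(): the state.
- bot.camera(name): name is "side" or "top" or "wrist"; returns the picture (384x512x3 uint8, red, green, blue); there is no depth.
- bot.get_calibration(name): a dict with "fx", "fy", "cx", "cy" (pixels), "distortion" ([k1, k2, p1, p2, k3] as OpenCV has them; the pictures are not rectified), "view" (4x4, takes a point from world to camera coordinates); the wrist camera has in their place "T_tool_cam" (4x4, takes a point from camera to tool coordinates, whose origin is the TCP and whose axes are the flange's). Camera axes: x right, y up, looking along -z (the intrinsics and any distortion apply to the point x, -y, -z); pixel columns grow to the right and rows downward; lengths in mm; the calibration is good to about 2 mm. A picture is of the moment at which its call begins: read the wrist's pose just before it. get_calibration takes no time and is no camera call.
A pose or a line that the arm cannot do raises bot.Unreachable and nothing moves.
- bot.close_job(): hands the job in; it is judged then, once.
The state is a dict: "t": time; "joint_pos": joint angles; "qvel": joint speeds; "tau": joint torques, N m; "tcp_pos": TCP position; "eef_rot": TCP orientation; "contact_force": force on the tool from outside, world axes, zero at the start; "moment": the same for the moment, N m; "width": finger opening in mm; "finger_force": force on a finger pad.
Only numpy, scipy, OpenCV 4.12 (cv2) and the standard library are available. Lean on these libraries where they do the work, as an engineer would, in place of code of your own. Each camera call takes 0.05 s, during which the arm holds its last target. There are 200 camera calls.

## Working session

There is one attempt and no reset: what is moved stays moved. The work goes in short steps, each a Python script; the robot and the scene stay as the last script left them, time stands still between calls to the robot, and variables do not carry over. Pictures are saved under pics/ and viewed, at most 10 in all, crops included, and the job is handed in when it is done.

```bash
mkdir -p pics; ls
python3 - <<'E'
from plant import bot
import cv2, numpy as np
s=bot.read_state(); print(s)
for n in ("top","side"):
    cv2.imwrite(f"pics/{n}0.png",cv2.cvtColor(bot.camera(n),cv2.COLOR_RGB2BGR)); print(n,bot.get_calibration(n))
print(bot.get_calibration("wrist"))
E
```

```text
pics
{'t': 0.0, 'joint_pos': array([ 1.39209941e+00,  3.59369354e-01,  1.10639533e-02, -3.70111838e-04,
       -1.22412611e+00, -2.88113882e-01]), 'qvel': array([-0.00032965, -0.00150785,  0.00170221,  0.00042404, -0.0005919 ,
       -0.00044305]), 'tau': array([-1.87743390e-03, -5.82716596e+01,  2.93065274e+01,  6.99745461e+00,
        6.86368949e-03, -1.67727899e-04]), 'tcp_pos': array([303.56421948, 602.32623127, 225.63266291]), 'eef_rot': array([ 9.72869479e-01, -2.31353145e-01, -1.29028152e-04,  8.25882317e-04]), 'contact_force': array([-0.90532645, -0.09774829,  0.63780745]), 'moment': array([-0.03432572, -0.00134628, -0.01929042]), 'finger_force': 0.0, 'width': 87.7513667328052}
top {'fx': 399.2601016217808, 'fy': 399.2601016217808, 'cx': 251.08116970754185, 'cy': 190.37001094662932, 'distortion': array([-0.01231791,  0.        ,  0.        ,  0.        ,  0.        ]), 'view': array([[-2.55795107e-02, -9.99632472e-01, -8.97829029e-03,
         8.13152327e+01],
       [ 9.97907306e-01, -2.60668397e-02,  5.91737179e-02,
        -4.74179755e+02],
       [-5.93860055e-02, -7.4458
[... 535 characters left out ...]
-01, -6.50710532e-01,  6.34105492e-01,
        -6.51315421e+02],
       [ 0.00000000e+00,  0.00000000e+00,  0.00000000e+00,
         1.00000000e+00]])}
{'fx': 272.77712449735105, 'fy': 272.77712449735105, 'cx': 254.23989349757343, 'cy': 194.97600601377192, 'distortion': array([-0.00379593,  0.        ,  0.        ,  0.        ,  0.        ]), 'T_tool_cam': array([[-9.57840254e-05,  9.54876699e-01,  2.97002492e-01,
         8.15555592e+01],
       [ 9.99999563e-01, -1.84894920e-04,  9.16947978e-04,
         1.64353989e+00],
       [ 9.30486511e-04,  2.97002450e-01, -9.54876264e-01,
        -1.57614323e+02],
       [ 0.00000000e+00,  0.00000000e+00,  0.00000000e+00,
         1.00000000e+00]])}
```

View pics/top0.png

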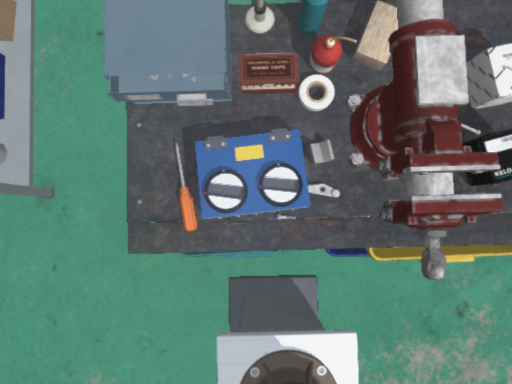

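Top view: the blue panel's disc centres are at about (226,190) for the left and (280,184) for the right, with the box rotated a few degrees. I'll enlarge it for precision.

```bash
cat > h.py <<'E'
from plant import bot
import cv2, numpy as np
from scipy.spatial.transform import Rotation as R
def save(img,f,box=None,k=1):
    if box: img=img[box[1]:box[3],box[0]:box[2]]
    cv2.imwrite(f,cv2.resize(cv2.cvtColor(img,cv2.COLOR_RGB2BGR),None,fx=k,fy=k,interpolation=cv2.INTER_CUBIC))
def K(c): return np.array([[c["fx"],0,c["cx"]],[0,c["fy"],c["cy"]],[0,0,1.]])
def c2w(name,st=None):
    c=bot.get_calibration(name)
    if name!="wrist": return np.linalg.inv(c["view"])
    T=np.eye(4);T[:3,:3]=R.from_quat(st["eef_rot"]).as_matrix();T[:3,3]=st["tcp_pos"]
    return T@c["T_tool_cam"]
def pix(name,uv,z,st=None):
    c=bot.get_calibration(name)
    u=cv2.undistortPoints(np.array(uv,float).reshape(-1,1,2),K(c),np.array(c["distortion"]))[:,0]
    d=np.c_[u[:,0],-u[:,1],-np.ones(len(u))]; T=c2w(name,st); d=d@T[:3,:3].T
    return T[:3,3]+d*((np.broadcast_to(z,len(u))-T[2,3])/d[:,2])[:,None]
def proj(name,P,st=None):
    c=bot.get_calibration(name); T=np.linalg.inv(c2w(name,st))
    p=np.atleast_2d(P)@T[:3,:3].T+T[:3,3]; p=p*[1,-1,-1]
    return cv2.projectPoints(p,np.zeros(3),np.zeros(3),K(c),np.array(c["distortion"]))[0][:,0]
def down(a): # tool down, tool y axis (closing line) along world yaw a
    x=np.array([np.sin(a),-np.cos(a),0]);y=np.array([np.cos(a),np.sin(a),0])
    z=np.cross(x,y); 
    return R.from_matrix(np.c_[x,y,z]).as_quat()
E
python3 - <<'E'
from h import *
im=cv2.cvtColor(cv2.imread("pics/top0.png"),cv2.COLOR_BGR2RGB)
save(im,"pics/topc.png",(165,110,355,245),4)
print(pix("top",[(226,190),(280,184)],91))
print(R.from_quat(down(0.3)).as_matrix(),R.from_quat(bot.read_state()["eef_rot"]).as_matrix())
E
```

```text
[[473.70477154 120.72586684  91.        ]
 [483.29003431   7.85436881  91.        ]]
[[ 0.29552021  0.95533649 -0.        ]
 [-0.95533649  0.29552021  0.        ]
 [ 0.          0.          1.        ]] [[ 8.92967142e-01 -4.50121530e-01 -5.39560442e-04]
 [-4.50121825e-01 -8.92966014e-01 -1.42849992e-03]
 [ 1.61189433e-04  1.51847142e-03 -9.99998834e-01]]
```

View pics/topc.png

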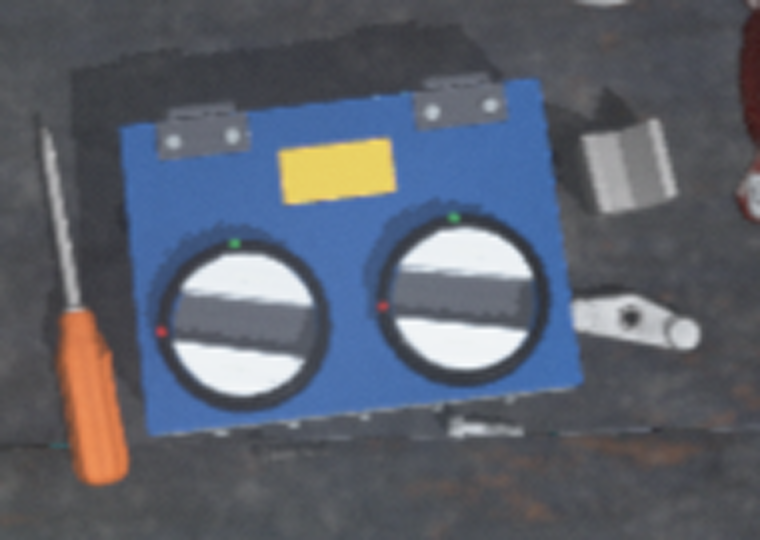

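The crop shows ring centres at about (225.9,191.1) and (280.6,184.6). Both slots are roughly 0.2 rad clockwise of the front edge. Next I'll check IK for both wrist flips and move to a close view.

```bash
sed -i 's/x=np.array(\[np.sin(a),-np.cos(a),0\])/x=np.array([-np.sin(a),np.cos(a),0])/; s/^    x=np.array(\[np.sin.*$//' h.py; sed -n 24,30p h.py
python3 - <<'E'
from h import *
P=pix("top",[(225.9,191.1),(280.6,184.6)],91);print(P)
for p in P:
  for f in (0,np.pi):
    for a in (1.66,1.43,0.8,0.085,-0.12,-.3):
      q=bot.solve_ik([p[0],p[1],63],down(a+f)); print(f>0,a,None if q is None else np.round(q,2))
m=P.mean(0)
st=bot.read_state()
best=min(((abs(q[5]),a) for a in (1.66,1.66+np.pi) if (q:=bot.solve_ik([m[0],m[1],160],down(a))) is not None))
print(best)
bot.move_ptp([m[0],m[1],160],down(best[1])); bot.move_gripper(22,10)
st=bot.read_state(); im=bot.camera("wrist"); save(im,"pics/w1.png"); np.save("w1.npy",[st["tcp_pos"],st["eef_rot"][:3]]); 
import pickle; pickle.dump(st,open("w1.pkl","wb")); print(st["t"],st["tcp_pos"],st["width"],st["contact_force"],st["joint_pos"])
E
```

```text
z=np.cross(x,y); 
    return R.from_matrix(np.c_[x,y,z]).as_quat()
[[471.41319538 120.98466415  91.        ]
 [482.00377334   6.64224398  91.        ]]
False 1.66 [ 0.66  0.23 -0.61 -0.   -0.74 -2.14]
False 1.43 [ 0.66  0.23 -0.61 -0.   -0.74 -2.37]
False 0.8 [ 0.66  0.23 -0.61  0.   -0.74 -3.  ]
False 0.085 [ 0.66  0.23 -0.61  0.   -0.74  2.57]
False -0.12 [ 0.66  0.23 -0.61  0.   -0.74  2.37]
False -0.3 [ 0.66  0.23 -0.61  0.   -0.74  2.19]
True 1.66 [ 0.66  0.23 -0.61  0.   -0.74  1.  ]
True 1.43 [ 0.66  0.23 -0.61  0.   -0.74  0.77]
True 0.8 [ 0.66  0.23 -0.61  0.   -0.74  0.14]
True 0.085 [ 0.66  0.23 -0.61  0.   -0.74 -0.57]
True -0.12 [ 0.66  0.23 -0.61  0.   -0.74 -0.78]
True -0.3 [ 0.66  0.23 -0.61  0.   -0.74 -0.96]
False 1.66 [ 0.42  0.22 -0.62  0.   -0.73 -1.9 ]
False 1.43 [ 0.42  0.22 -0.62 -0.   -0.73 -2.13]
False 0.8 [ 0.42  0.22 -0.62  0.   -0.73 -2.76]
False 0.085 [ 0.42  0.22 -0.62  0.   -0.73  2.8 ]
False -0.12 [ 0.42  0.22 -0.62  0.   -0.73  2.6 ]
False -0.3 [ 0.42  0.22 -0.62  0.   -0.73  2.42]
True 1.66 [ 0.42  0.22 -0.62  0.   -0.73  1.24]
True 1.43 [ 0.42  0.22 -0.62  0.   -0.73  1.01]
True 0.8 [ 0.42  0.22 -0.62  0.   -0.73  0.38]
True 0.085 [ 0.42  0.22 -0.62  0.   -0.73 -0.34]
True -0.12 [ 0.42  0.22 -0.62  0.   -0.73 -0.54]
True -0.3 [ 0.42  0.22 -0.62  0.   -0.73 -0.72]
(np.float64(1.1167366386096864), 4.801592653589793)
3.325 [476.71367439  63.78449804 159.99231776] 21.96380818579538 [-0.38355643  0.52486919  0.61871393] [ 5.43215732e-01  9.49013047e-02 -4.99606637e-01  2.06354912e-05
 -9.76303714e-01  1.11674875e+00]
```

View pics/w1.png

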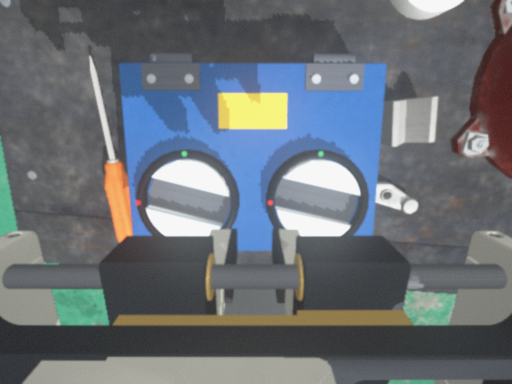

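The wrist view shows both rings, centred at about (187,200) and (318,199), with red dots at (138,203) and (270,202) and green dots at (184,154) and (320,154). I'll fit the box pose to the dots and rectify the view to read the slot angles.

```bash
cat > fit.py <<'E'
from h import *
import pickle
from scipy.optimize import least_squares
st=pickle.load(open("w1.pkl","rb")); im=cv2.cvtColor(cv2.imread("pics/w1.png"),cv2.COLOR_BGR2RGB)
def wp(b,p,tilt=0.12): # box frame (shut) points -> world; p=tx,ty,yaw
    b=np.atleast_2d(b).astype(float); q=b-[85,0,60]
    q=q@R.from_euler("y",tilt).as_matrix().T+[85,0,60]
    return q@R.from_euler("z",p[2]).as_matrix().T+[p[0],p[1],0]
if __name__=="__main__":
    a=im.astype(int); out=[]
    for m in ((a[...,0]>a[...,1]+60)&(a[...,0]>a[...,2]+60),(a[...,1]>a[...,0]+50)&(a[...,1]>a[...,2]+50)):
        for c in ((184,154),(320,154),(138,203),(270,202)):
            yy,xx=np.nonzero(m); k=np.hypot(xx-c[0],yy-c[1])<6
            if k.sum()>3: out.append((c,xx[k].mean(),yy[k].mean(),k.sum()))
    print(out); uv={o[0]:o[1:3] for o in out}
    U=np.array([uv[c] for c in ((138,203),(270,202),(184,154),(320,154))])
    f=lambda p:(proj("wrist",wp([(-34,58+p[3],77),(-34,-58+p[3],77),(-34+p[3],58,77),(-34+p[3],-58,77)],p),st)-U).ravel()
    r=least_squares(f,[520,60,.085,43]); print(r.x,np.round(r.fun,1)); np.save("box.npy",r.x)
    p=r.x; tiles=[]
    for s in (58,-58):
        g=np.linspace(-47,47,380); X,Y=np.meshgrid(g,g) # up=+x, left=+y
        uvm=proj("wrist",wp(np.c_[(-34-Y.ravel()),(s-X.ravel()),np.full(X.size,77)],p),st).reshape(380,380,2).astype(np.float32)
        tiles.append(cv2.remap(im,uvm[...,0],uvm[...,1],cv2.INTER_CUBIC))
    t=np.hstack(tiles)
    for i in (0,1): cv2.circle(t,(190+380*i,190),int(46*379/94),(255,255,0),1); cv2.circle(t,(190+380*i,190),int(37.5*379/94),(0,255,255),1)
    save(t,"pics/rect.png")
E
python3 fit.py
```

```text
[((138, 203), np.float64(138.125), np.float64(202.33333333333334), np.int64(24)), ((270, 202), np.float64(269.88), np.float64(202.28), np.int64(25)), ((184, 154), np.float64(184.0), np.float64(153.0), np.int64(21)), ((320, 154), np.float64(320.5), np.float64(153.22222222222223), np.int64(18))]
[5.11244512e+02 6.68184797e+01 8.95668786e-02 4.25395117e+01] [-0.3 -0.1  0.1 -0.  -0.   0.2  0.2 -0.1]
```

View pics/rect.png

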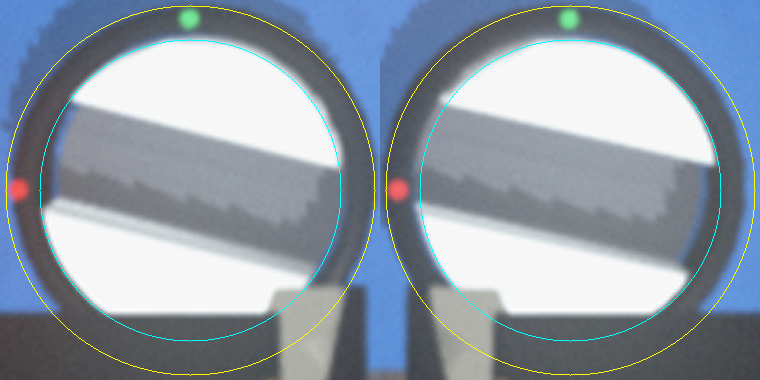

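The pose fit is within 0.3 px. The slots are at 0.247 rad (left) and 0.231 rad (right). Now I'll insert into the left one and press.

```bash
cat > act.py <<'E'
from h import *
from fit import wp
p=np.load("box.npy")
def ori(ang): return down(p[2]+np.pi/2+np.pi-ang)
def rep(l):
    s=bot.read_state(); print(l,"t%.1f"%s["t"],np.round(s["tcp_pos"],1),"F",np.round(s["contact_force"],1),"Mz %.2f"%s["moment"][2],"q6 %.2f"%s["joint_pos"][5],flush=True); return s
def insert(y,a):
    o=wp((-34,y,65),p)[0]; c=wp((-34,y,65),p,0)[0]
    bot.move_ptp([o[0],o[1],130],ori(a)); rep("above")
    bot.line_to([o[0],o[1],88],80); rep("in slot")
    z=80
    while z>56:
        z-=2; f=min(1,max(0,(79-z)/14)); bot.line_to([*(o[:2]+(c-o)[:2]*f),z],40)
        s=rep(f"z{z}")
        if s["contact_force"][2]>14 and s["tcp_pos"][2]<69.5 or s["contact_force"][2]>35: break
    return [c[0],c[1],z]
E
python3 - <<'E'
from act import *
c=insert(58,.247); print(c)
E
```

```text
above t3.8 [473.4 122.  129.7] F [ 0.4 -0.4  1. ] Mz 0.05 q6 0.76
in slot t4.5 [474.  121.6  88.3] F [-0.3  0.2  0.2] Mz -0.02 q6 0.76
z78 t4.9 [473.8 121.9  78.1] F [0.1 1.1 2.1] Mz -0.02 q6 0.76
z76 t5.1 [473.5 121.8  76.1] F [0.5 0.7 2.7] Mz 0.05 q6 0.76
z74 t5.4 [473.3 121.8  74. ] F [0.8 0.3 3.1] Mz 0.02 q6 0.76
z72 t5.6 [473.  121.7  72. ] F [1.  1.1 3.9] Mz -0.00 q6 0.76
z70 t5.9 [472.8 121.7  70. ] F [1.1 1.9 4.2] Mz -0.05 q6 0.76
z68 t6.1 [472.6 121.7  68.1] F [1.2 2.1 4.8] Mz -0.03 q6 0.76
z66 t6.4 [472.5 121.7  66.2] F [0.4 1.6 5.5] Mz -0.09 q6 0.76
z64 t6.6 [472.5 121.7  65. ] F [-2.5  1.6 13.9] Mz -0.04 q6 0.76
z62 t6.9 [472.6 121.7  64.4] F [-10.1   0.4  31.9] Mz -0.01 q6 0.76
[np.float64(472.1928624713417), np.float64(121.54478679900247), 62]
```

```bash
cat >> act.py <<'E'
def turn(y,a,z,stop=1.9):
    c=wp((-34,y,65),p,0)[0]; bot.line_to([c[0],c[1],z],40)
    while a<stop:
        a+=0.1 if a<1.4 else .05
        bot.move_ptp([c[0],c[1],z],ori(a)); s=rep("a%.2f"%a)
        if abs(s["moment"][2])>1.0 or np.linalg.norm(s["contact_force"])>60: break
    return a
E
python3 - <<'E'
from act import *
turn(58,.247,63.3)
E
```

```text
a0.35 t7.4 [472.3 121.6  64.8] F [-5.6  0.4 21.3] Mz -0.07 q6 0.66
a0.45 t7.6 [472.2 121.5  64.8] F [-7.   1.3 21.1] Mz 0.03 q6 0.56
a0.55 t7.9 [472.  121.5  64.7] F [-8.3  1.2 22.3] Mz -0.05 q6 0.46
a0.65 t8.1 [471.8 121.5  64.7] F [-8.   1.5 22.3] Mz -0.05 q6 0.36
a0.75 t8.4 [471.7 121.5  64.7] F [-10.1   3.5  23.7] Mz -0.05 q6 0.26
a0.85 t8.6 [471.5 121.5  64.7] F [-11.    2.9  24.7] Mz -0.09 q6 0.16
a0.95 t8.9 [471.3 121.6  64.7] F [-10.6   3.2  24.2] Mz -0.03 q6 0.06
a1.05 t9.1 [471.2 121.6  64.7] F [-11.2   4.5  26. ] Mz 0.01 q6 -0.04
a1.15 t9.4 [471.  121.7  64.7] F [-13.    4.9  25.9] Mz 0.01 q6 -0.14
a1.25 t9.6 [470.9 121.7  64.6] F [-14.3   5.6  26.7] Mz -0.06 q6 -0.24
a1.35 t9.9 [470.8 121.8  64.6] F [-15.1   6.2  26.4] Mz -0.04 q6 -0.34
a1.45 t10.1 [470.7 121.9  64.6] F [-15.3   7.4  27.4] Mz -0.02 q6 -0.44
a1.50 t10.4 [470.7 122.   64.6] F [-16.6   7.5  28. ] Mz -0.03 q6 -0.49
a1.55 t10.6 [470.6 122.   64.6] F [-16.7   8.2  27.3] Mz 0.00 q6 -0.54
a1.60 t10.9 [471.1 121.9  64.7] F [-13.3   6.5  25.9] Mz -0.02 q6 -0.59
a1.65 t11.1 [471.7 122.   64.7] F [-10.5   4.9  23.3] Mz 0.16 q6 -0.64
a1.70 t11.4 [472.4 122.8  64.8] F [-9.9  8.3 20.9] Mz 0.24 q6 -0.69
a1.75 t11.6 [472.6 123.2  64.8] F [-9.8  9.6 20.1] Mz 1.37 q6 -0.74
```

Mz jumps to 1.4 N m at a tool angle of 1.75, so the left fastener is at its stop. I'll back off, lift out and do the right one.

```bash
cat >> act.py <<'E'
def leave(y):
    c=wp((-34,y,65),p,0)[0]
    bot.move_ptp([c[0],c[1],64],ori(1.60)); rep("back")
    bot.line_to([c[0],c[1],130],80); rep("out")
E
python3 - <<'E'
from act import *
leave(58)
c=insert(-58,.231); print(c)
if c[2]>58: turn(-58,.231,63.3); leave(-58)
m=wp((-34,0,77),p,0)[0]
bot.move_ptp([m[0]-45,m[1],200],ori(0)); rep("view")
import pickle
st=bot.read_state(); pickle.dump(st,open("w2.pkl","wb")); save(bot.camera("wrist"),"pics/w2.png")
E
```

```text
back t11.9 [472.7 122.5  65. ] F [-3.4  4.8 13.6] Mz 0.06 q6 -0.59
out t12.9 [471.7 121.2 129.4] F [-1.3  0.3 -0.5] Mz -0.05 q6 -0.60
above t14.3 [484.    6.2 129.8] F [0.4 0.1 0.3] Mz 0.02 q6 1.01
in slot t15.0 [484.2   6.2  88.2] F [-0.3  0.5  0.4] Mz 0.00 q6 1.01
z78 t15.4 [483.7   6.   77.8] F [1.1 0.7 0.5] Mz -0.04 q6 1.01
z76 t15.6 [483.7   6.1  76. ] F [-0.4 -0.6  0.3] Mz -0.05 q6 1.01
z74 t15.9 [483.4   6.1  73.9] F [-0.3 -0.  -0.7] Mz 0.00 q6 1.01
z72 t16.1 [483.2   6.   71.9] F [0.9 0.7 0.3] Mz -0.02 q6 1.01
z70 t16.4 [483.    6.   69.9] F [-0.1  0.2  0.4] Mz 0.02 q6 1.01
z68 t16.6 [482.8   6.   67.9] F [ 0.2 -0.6  0.3] Mz 0.03 q6 1.01
z66 t16.9 [483.    6.1  66.3] F [-1.9  0.3  5.4] Mz 0.02 q6 1.01
z64 t17.1 [483.    6.1  65. ] F [-3.4  0.3 12.5] Mz -0.03 q6 1.01
z62 t17.4 [483.1   6.1  64.5] F [-11.1   2.1  31.6] Mz -0.03 q6 1.01
[np.float64(482.56873446042596), np.float64(6.009764920499592), 62]
a0.33 t17.9 [482.8   6.   64.8] F [-6.7 -0.  18.6] Mz -0.06 q6 0.91
a0.43 t18.1 [482.6   5.9  64.8] F [-7.3  0.5 20.2] Mz 0.02 q6 0.81
a0.53 t18.4 [482.5   5.9  64.8] F [-8.7  0.
[... 654 characters left out ...]
0.19
a1.48 t20.9 [480.9   6.2  64.6] F [-14.5   7.1  27.6] Mz -0.07 q6 -0.24
a1.53 t21.1 [480.9   6.3  64.6] F [-15.    7.7  27.4] Mz 0.02 q6 -0.29
a1.58 t21.4 [480.9   6.3  64.6] F [-16.4   8.1  27.2] Mz -0.01 q6 -0.34
a1.63 t21.6 [481.8   6.2  64.7] F [-11.4   4.5  23.2] Mz 0.08 q6 -0.39
a1.68 t21.9 [482.4   6.9  64.8] F [-10.7   7.3  22.1] Mz 0.29 q6 -0.44
a1.73 t22.1 [482.8   7.5  64.8] F [-11.3  11.1  20.4] Mz 0.82 q6 -0.49
a1.78 t22.4 [482.9   7.6  64.8] F [-10.9  12.7  20.2] Mz 2.45 q6 -0.54
back t22.7 [483.4   6.9  65.1] F [-3.3  4.8 11.1] Mz 0.01 q6 -0.36
out t23.6 [482.1   5.9 129.5] F [0.1 0.7 0.1] Mz 0.01 q6 -0.36
view t24.9 [432.3  63.7 199.6] F [-0.4  0.1  0.2] Mz -0.03 q6 1.06
```

View pics/w2.png

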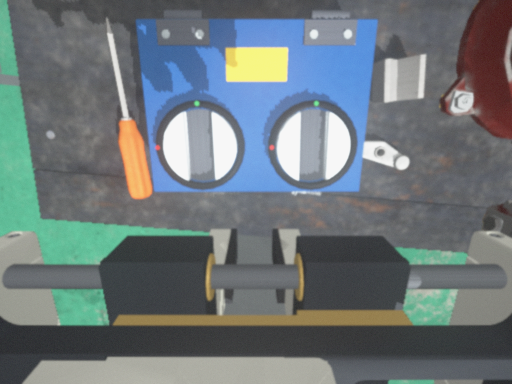

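Both slots, at about (201,145) and (313,144), now point at the hinge and the panel is flush. I'll rectify once to confirm both angles before handing in.

Run:
```python
from act import *
import pickle
st=pickle.load(open("w2.pkl","rb")); im=cv2.cvtColor(cv2.imread("pics/w2.png"),cv2.COLOR_BGR2RGB); t=[]
for s in (58,-58):
    g=np.linspace(-47,47,380); X,Y=np.meshgrid(g,g)
    m=proj("wrist",wp(np.c_[(-34-Y.ravel()),(s-X.ravel()),np.full(X.size,77)],p,.015),st).reshape(380,380,2).astype(np.float32)
    t.append(cv2.remap(im,m[...,0],m[...,1],cv2.INTER_CUBIC))
t=np.hstack(t)
for i in (0,1): cv2.circle(t,(190+380*i,190),185,(255,255,0),1)
save(t,"pics/rect2.png")
```

```text
(no output)
```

View pics/rect2.png

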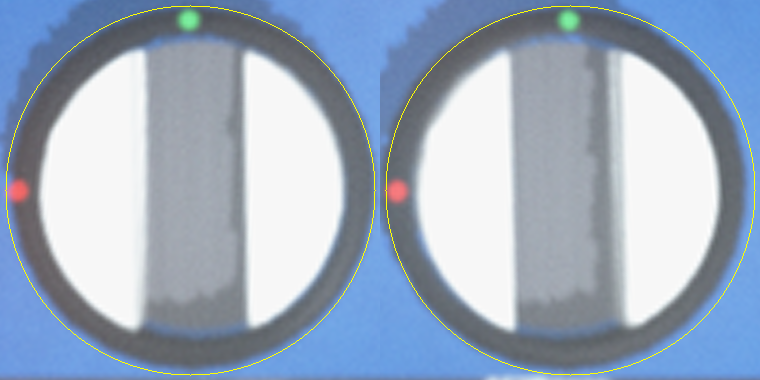

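Both slots stand within about 0.015 rad of the hinge direction, which is the locked stop, and the rings line up with the shut-panel model.

```bash
python3 -c "
from plant import bot
print(bot.close_job())"
```

```text
the job is handed in; nothing more can be done
None
```

Both fasteners are turned clockwise to their stops and locked, the panel is held shut, I moved none of the loose parts, and the job was handed in at about 25 s of robot time.

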